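# Regrip the lug driver in the V rest and loosen the left-hand wheel nut

### The arm

A 7-joint arm with a two-finger parallel gripper is mounted at the origin on a cart in front of the work surface, level with it; the furniture and walls round the work are solid. World frame = base frame: x ahead of the robot, y to its left, z up, the work surface at z = 0. Lengths are in m, angles in rad, forces in N, time in s.
With the tool pointing down it reaches from about 0.4 to 0.75 m from the base axis. Payload 19.5 kg.
Tool frame: the origin (TCP) lies at the centre of the arm's flange, where the gripper is bolted on; the fingertips stand 173 mm ahead of it and the grasp point (between the pads) lies 155 mm ahead of it; z points along the fingers, y is the line along which they close (so a half turn about z gives the same grasp; the last joint's range is limited). The gripper opens to 85 mm and grips with 20 to 120 N. Pads are 22 mm wide; open, the fingers measure 114 mm over their backs; the gripper's body (76 mm by 85 mm) begins 54 mm behind the grasp point. The pads swing forward as they close: fully open they stand 13 mm farther back than shut.
Start: joints at [-1.273, 0.707, -0.028, 1.485, 0.022, 0.951, -0.075], TCP at [0.192, 0.542, 0.405] pointing down, gripper open.
Joint ranges: [-2.71, 2.71], [-0.32, 2.16], [-1.57, 1.52], [0, 2.45], [-1.46, 4.6], [0, 2.02], [-2.83, 2.83]. Speed limits (rad/s): [1.89, 1.89, 2.57, 2.57, 3.01, 3.01, 3.01].

### API

Orientations are given as [roll, pitch, yaw] about the fixed x, y, z axes, in that order (R = Rz(yaw) Ry(pitch) Rx(roll)).
In Python, from workcell import ctrl gives the robot as it stands.
- The arm moves only by the shell command python3 -m crank 'ROWS' [OPENING] [FORCE]. ROWS is JSON, a list of rows, each a list of 6 numbers: the shift along the tool's x, y, z as a fraction of full scale, then the turn, a rotation vector about the tool's x, y, z as a fraction of full scale. In form: [[x, y, z, wx, wy, wz], ...]. A call has exactly 10 rows; each row shifts and turns the commanded pose from where the row before left it, along the tool's axes as they then stand; what a row does not reach is not made up. Full scale, the value 1, is 0.025 m for a shift and 5 degrees for a turn. A row lasts 1/10 s, in which the tool goes at most 50 mm and 8.59 degrees, less where a joint would pass 70% of its speed; a pose out of reach is approached as far as the arm can. A call with a number of a shift or a turn outside -1 to 1 is refused whole. A call with a gripper value outside its range is refused whole. OPENING is the gripper's target within -1 to 1 (shut at 1, half-way at 0, fully open at -1), set as the call begins (- or left out, the last holds). The fingers move at their own pace and stop on an object; FORCE is the grip in N (left out, the last holds). Time passes only in rows, so rows that do not move let the fingers close, or fill a call up. It gives the time, the measured TCP pose, the force, the opening and the grip force at its end, in the units of the state.
- ctrl.read_state(): the state, without advancing time (a new reading comes with each control period).
- ctrl.capture(name): name is "scene" or "top" or "wrist"; returns a dict with "img" (420x560x3 uint8, blue, green, red), "fx", "fy", "cx", "cy" (pixels), "R" (3x3) and "t" (3): a world point X has camera coordinates R X + t; the wrist camera has in their place "tool_from_camera" (4x4, takes a point from camera to tool coordinates, whose origin is the TCP and whose axes are the flange's). Camera axes: x right, y down, z forward; pixel columns grow to the right and rows downward; lengths in m; the calibration is good to about 2 mm. A picture is of the moment at which its call begins: read the wrist's pose just before it. There is no depth.
- ctrl.close_job(): hands the job in; it is judged then, once.
The state is a dict: "t": time; "joints": joint angles; "joint_velocities": joint speeds; "effort": joint torques, N m; "eef_pos": TCP position; "eef_rot": TCP orientation; "ft_force": force on the tool from outside, world axes, zero at the start; "torque": the same for the moment, N m; "width": opening from 0.0 (shut) to 1.0 (fully open); "gripper_force": force on a finger pad.
Only numpy, scipy, OpenCV 4.12 (cv2) and the standard library are available. Lean on these libraries where they do the work, as an engineer would, in place of code of your own. Each camera call takes 0.05 s, during which the arm holds its last target. There are 200 camera calls.

### The job

The slotted nut in the grinder's cup wheel has a left-hand thread: loosen it with the two-lug driver by at least an eighth of a turn clockwise, never turning it tighter. First lay the driver in the 45-degree V rest, lugs downhill, and let go, then take it again in line by the end of its handle, stand it upright with its lugs fully down in the nut's slots and turn. Afterwards lay it back in the V rest the same way and let go, leaving scraper, screw tin and side cutters in place.

Things in the scene. Friction and masses are not known exactly. Their poses are not given: they have to be found in the camera images.
- driver_handle (a point): Middle (on the axis) of the handle of the loose two-lug driver, 180 mm long, 0.22 kg. Square black handle 80 long, 30 x 30 mm; round steel shank 12 dia, 72 long; head 30 dia. x runs along the axis to the lugs, y and z square to the flats; it lies z up, axis 15 mm above the bench. Butt at x = -40, shoulder at +40, head +112 to +126, centre of mass about +60 mm.
- driver_tip (a point): On the driver's axis level with the ends of its two lugs, 140 mm ahead of driver_handle; same axes. The lugs stand 14 mm out of the head, at y = +-7 to 15 mm, 6 mm thick in z (4 mm over the last 3 mm), free space between them.
- nut_seat (a point): On the axis of the 34 mm slotted nut at its slot floor, 87 mm above the bench; z up, turns with the nut. Four slots 10 wide, 9 deep, open above, make a cross along x and y. A 9 mm spindle end stands 11 above the point. The nut sits in the recess (60 wide, rim 17 above the point) of the pale 84 mm cup wheel on the fixed round grey grinder, 124 mm dia; low thin guard behind the wheel.
- nut (a joint): Turn of the nut on the locked spindle, rad: 0 at the start (tight), grows as it turns clockwise seen from above (loosening: left-hand thread); limits -0.5 and 2.4. A steady friction of 0.35 N m holds it. The lugs have about 0.13 rad of play either way in the slots.
- rest_vee (a point): V rest fixed on the bench: two steel 90-degree V blocks, mouth 37 mm wide, on a 45-degree wedge. Point: on the axis of a 12 mm shank lying in the V's, at the uphill face of the upper block, 98 mm up. x along this axis downhill, y level, z square out of the V's. Blocks at x = 0 to 12 and 40 to 52 mm, nothing uphill. Driver home: driver_handle at x = -40 mm; friction may hold it up to 20 mm higher.
- scraper: Bystander: scraper with a riveted handle, 138 x 37 x 14 mm, lying on the bench; origin at its underside.
- screw_tin: Bystander: round open tin of screws, 74 mm across, 35 mm high; origin at its underside.
- side_cutters: Bystander: side cutters, 128 x 53 x 13 mm, lying on the bench; origin at their underside.

How it is judged:
On the way, in this order (a step that is already met when the one before it is completed fails the run):
1. the driver lies in both V's of the rest, lugs downhill, and the fingers have let go of it (y of driver_tip in the frame of rest_vee between -0.006 and 0.006 m and z of driver_tip in the frame of rest_vee between -0.006 and 0.006 m and y of driver_handle in the frame of rest_vee between -0.006 and 0.006 m and z of driver_handle in the frame of rest_vee between -0.006 and 0.006 m and x of driver_tip in the frame of rest_vee between 0.078 and 0.106 m and x of driver_handle in the frame of rest_vee below 0 m and contact force between the fingers and driver below 0.1 N), for 0.2 s.
2. the driver stands upright on the nut with its lugs down in the slots (horizontal distance between driver_tip and nut_seat below 0.006 m and z of driver_tip in the frame of nut_seat below 0.004 m and angle between the x axis of driver_handle and the z axis of nut_seat, either way round below 0.14 rad and z of driver_handle in the frame of nut_seat above 0.12 m), for 0.1 s.
3. the nut is turned clockwise by an eighth of a turn with the lugs still down in the slots (all of step 2 and value of joint nut above 0.75 rad), for 0.1 s.
At the end, for the whole second after the job is handed in: The nut is at least 0.75 rad (an eighth of a turn) clockwise of its start; the driver lies still and released in both V's of the rest, lugs downhill, its handle middle and lug ends within 6 mm of the V's axis, its shoulder at most 22 mm uphill of the upper block (all of step 1 and value of joint nut above 0.75 rad and linear speed of driver below 0.02 m/s); the robot touches nothing.
It fails at once if the nut is turned the tightening way (anticlockwise) by more than 0.15 rad (value of joint nut below -0.15 rad).
It fails at once if a bystander (scraper, tin of screws, side cutters) is moved by more than 30 mm (distance of any of scraper, screw_tin, side_cutters from where it was at the start of the episode above 0.03 m).
It also fails if it takes over 61 s, if anything falls off the work surface, if the arm or the gripper's body presses on something with over 40 N, if the wrist force passes 120 N, or if a joint passes its speed limit or range.

## Working session

There is one attempt and no reset: what is moved stays moved. The work goes in short steps, Python scripts to look and compute and a shell command to move; the robot and the scene stay as the last step left them, time stands still between calls to the robot, and variables do not carry over. Pictures are saved under pics/ and viewed, at most 10 in all, crops included, and the job is handed in when it is done.

```bash
ls; mkdir -p pics; python3 - <<'E'
from workcell import ctrl
import cv2,numpy as np
s=ctrl.read_state();print(s)
for n in("scene","top"):
    c=ctrl.capture(n);cv2.imwrite(f"pics/{n}0.png",c["img"])
    np.savez(f"cal_{n}.npz",**c);print({k:v for k,v in c.items() if k!="img"})
c=ctrl.capture("wrist");print(c["tool_from_camera"],c["fx"],c["cx"],c["cy"])
E
```

```text
pics
{'t': 0.0, 'joints': array([-1.27269514,  0.70707217, -0.02760793,  1.48501778,  0.02198914,
        0.9508977 , -0.07551835]), 'joint_velocities': array([ 0.00011582, -0.00106675,  0.00116673, -0.00068592,  0.00071786,
       -0.00016439,  0.00291032]), 'effort': array([-2.63498005e-03, -8.83209443e+01,  1.23375222e+00, -2.36171401e+01,
        1.67617964e-02,  6.29496601e-03,  3.07206744e-05]), 'eef_pos': array([0.19161753, 0.54204513, 0.40424072]), 'eef_rot': array([-3.14050031e+00,  3.27512116e-05,  2.80176037e+00]), 'ft_force': array([-0.33856959,  0.14939603,  0.26714931]), 'torque': array([ 0.00317556, -0.0123247 , -0.02366588]), 'gripper_force': 0.0, 'width': 0.9978790683261161}
{'fx': 457.3207218623126, 'fy': 457.3207218623126, 'cx': 278.15261919872245, 'cy': 206.7954370250966, 'R': array([[ 0.75387195, -0.65696469,  0.00862983],
       [-0.38217375, -0.4491557 , -0.80759048],
       [ 0.53443457,  0.60552172, -0.58968055]]), 't': array([-0.30387144,  0.3503949 ,  0.63831767])}
{'fx': 517.9698605827158, 'fy': 517.9698605827158, 'cx': 279.19522140538567, 'cy': 211.3343146689898, 'R': array([[ 1.23483718e-02, -9.99923737e-01, -1.94365267e-04],
       [-9.80937521e-01, -1.20762055e-02, -1.93947792e-01],
       [ 1.93930654e-01,  2.58559964e-03, -9.81011833e-01]]), 't': array([0.15041937, 0.55009899, 0.87414633])}
[[-1.52365159e-04 -9.48120139e-01 -3.17912219e-01  8.15282694e-02]
 [ 9.99999983e-01 -1.78647950e-04  5.35196857e-05  3.98798550e-04]
 [-1.07537458e-04 -3.17912205e-01  9.48120150e-01  3.00412394e-02]
 [ 0.00000000e+00  0.00000000e+00  0.00000000e+00  1.00000000e+00]] 339.9830413747393 285.94086237259194 207.26915440447098
```

View pics/scene0.png

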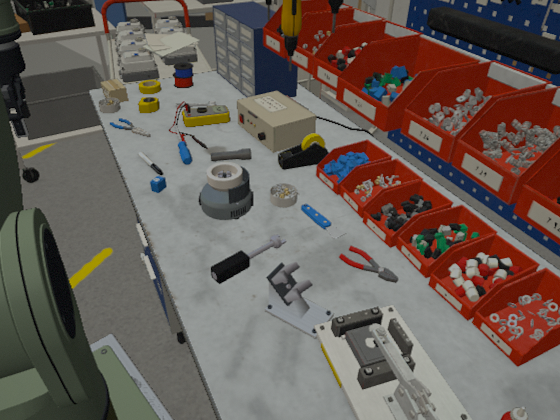

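View pics/top0.png

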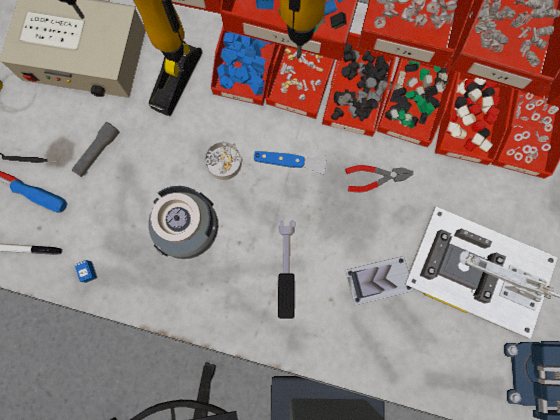

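The scene and top views show the driver lying in front of the robot (top: butt ~(286,317), lugs ~(287,222)). The grinder nut is at top (178,218) and scene (226,175). The V rest is at top (380,278) and scene (290,285), with the bystanders farther back. I'll zoom in with a mosaic.

```bash
cat > h.py <<'E'
import numpy as np,cv2
from scipy.spatial.transform import Rotation as Ro
from workcell import ctrl
cal={n:dict(np.load(f"cal_{n}.npz")) for n in("scene","top")}
def P(c): 
    K=np.array([[c["fx"],0,c["cx"]],[0,c["fy"],c["cy"]],[0,0,1]],float); return K@np.c_[c["R"],c["t"]]
def plane(c,uv,z):
    d=c["R"].T@np.array([(uv[0]-c["cx"])/c["fx"],(uv[1]-c["cy"])/c["fy"],1]);o=-c["R"].T@c["t"]
    return o+d*(z-o[2])/d[2]
def tri(c1,u1,c2,u2):
    X=cv2.triangulatePoints(P(c1),P(c2),np.float64(u1).reshape(2,1),np.float64(u2).reshape(2,1)).ravel();return X[:3]/X[3]
def proj(c,X):
    x=P(c)@np.append(X,1);return x[:2]/x[2]
def wrist():
    s=ctrl.read_state();c=ctrl.capture("wrist")
    T=np.eye(4);T[:3,:3]=Ro.from_euler("xyz",s["eef_rot"]).as_matrix();T[:3,3]=s["eef_pos"]
    M=np.linalg.inv(T@c["tool_from_camera"]);c["R"]=M[:3,:3];c["t"]=M[:3,3];return c
E
python3 - <<'E'
from h import *
def crop(n,x,y,w=100,h=75): return cv2.resize(cal[n]["img"][y:y+h,x:x+w],(400,300),interpolation=cv2.INTER_CUBIC)
m=np.vstack([np.hstack([crop("top",330,240),crop("scene",250,255)]),np.hstack([crop("top",130,180),crop("top",245,215,w=147,h=110)])])
cv2.imwrite("pics/m1.png",m)
c=cal["top"]
for n,u,z in(("butt",(286,317),.02),("lug",(287,222),.015),("nut",(178,218),.095),("rest",(380,278),.06)):print(n,plane(c,u,z))
E
```

```text
butt [0.36266346 0.14274959 0.02      ]
lug [0.53583888 0.14252278 0.015     ]
nut [0.52635261 0.32960801 0.095     ]
rest [ 0.43122531 -0.01920133  0.06      ]
```

View pics/m1.png

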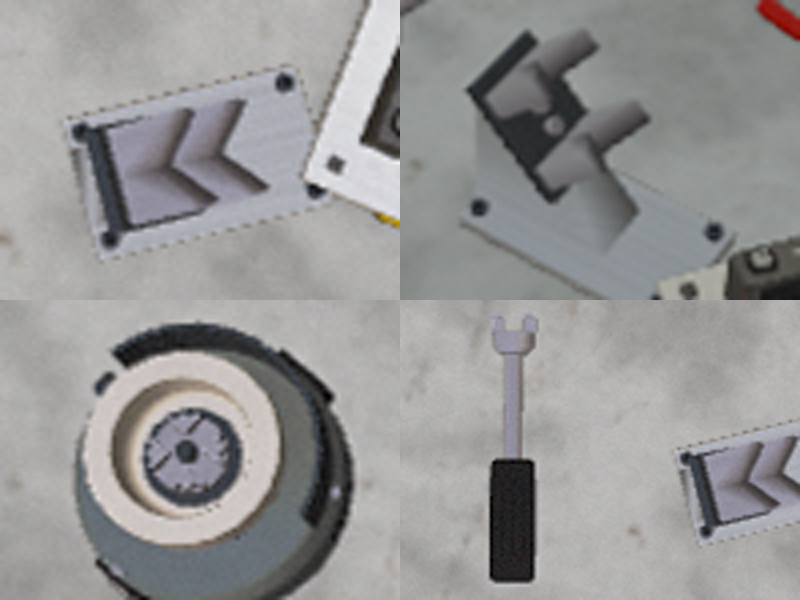

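The zoom shows the rest's uphill edge on the left (+y side), with the V's opening and descending to the right (-y, slightly +x). The nut's cross is roughly diagonal, and the driver lies along +x. Next I'll take wrist views over the nut and the driver.

```bash
python3 -m crank '[[-1,-0.6,0,0,0,-0.39],[-1,-0.6,0,0,0,-0.39],[-1,-0.6,0,0,0,-0.39],[-1,-0.6,0,0,0,-0.39],[-1,-0.6,0,0,0,-0.39],[-1,-0.6,0,0,0,-0.39],[-1,-0.6,0,0,0,-0.39],[-1,-0.6,0,0,0,-0.39],[-1,-0.6,0,0,0,-0.39],[-1,-0.6,0,0,0,-0.39]]' -1 40
python3 - <<'E'
from h import *
ctrl.read_state()
c=wrist();np.savez("w1.npz",**c);print(proj(c,[.526,.33,.09]),proj(c,[.45,.143,.015]))
E
python3 -m crank '[[0,-0.85,0,0,0,0],[0,-0.85,0,0,0,0],[0,-0.85,0,0,0,0],[0,-0.85,0,0,0,0],[0,-0.85,0,0,0,0],[0,-0.85,0,0,0,0],[0,-0.85,0,0,0,0],[0,-0.85,0,0,0,0],[0,-0.85,0,0,0,0],[0,0,0,0,0,0]]'
python3 - <<'E'
from h import *
c=wrist();np.savez("w2.npz",**c);a=dict(np.load("w1.npz"))
print(ctrl.read_state()["eef_pos"],ctrl.read_state()["joints"])
def cr(c,X,w,h,W,H):
    u=proj(c,X);x0,y0=np.clip(np.int32(u-[w/2,h/2]),0,[560-w,420-h]);print(x0,y0,u)
    return cv2.resize(c["img"][y0:y0+h,x0:x0+w],(W,H),interpolation=cv2.INTER_CUBIC)
m=np.vstack([np.hstack([cr(a,[.526,.33,.09],100,75,400,300),cr(c,[.526,.33,.09],100,75,400,300)]),np.hstack([cr(c,[.45,.143,.015],200,150,400,300),cr(c,[.43,-.02,.07],133,100,400,300)])])
cv2.imwrite("pics/m2.png",m)
E
```

```text
t: 1.15
eef_pos: [0.4093, 0.3484, 0.4046]
eef_rot: [-3.141, -0.0, -3.14]
ft_force: [-0.1, 1.2, 0.3]
width: 0.999
gripper_force: 0.0
[266.71718172 306.75846807] [101.79031202 208.3171482 ]
t: 2.2
eef_pos: [0.4086, 0.1559, 0.4047]
eef_rot: [-3.14, -0.0, 3.139]
ft_force: [0.2, -0.1, 0.1]
width: 1.004
gripper_force: 0.0
[0.40858554 0.15735002 0.40475529] [-0.31094931  0.51603283 -0.21053454  1.9503538   0.16283098  0.69145545
  0.9488568 ]
216 269 [266.71718172 306.75846807]
414 269 [464.24946739 307.12909933]
174 134 [274.66211766 209.29520357]
33 158 [100.3643196  208.46849043]
```

View pics/m2.png

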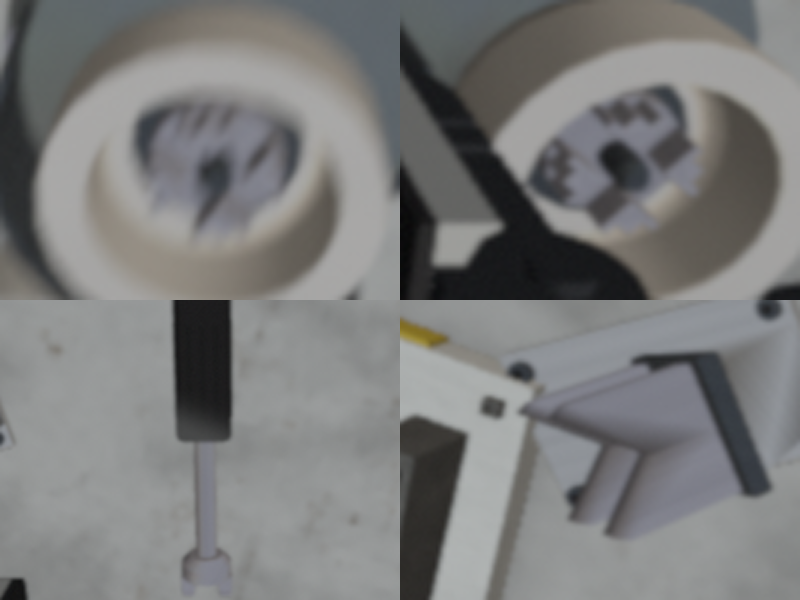

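The wrist mosaic shows the driver's shoulder at wrist px (275.8,204) and its lug ends at (277.5,281.5). For the rest, the upper V bottom is near wrist (113,208) and top (371,281). The nut cross in the second view is at wrist px ~(470,310). I'll triangulate these.

```bash
python3 - <<'E'
from h import *
t=cal["top"];w=dict(np.load("w2.npz"));w1=dict(np.load("w1.npz"))
for n,a,b in(("shoulder",(286.2,273.8),(275.75,204)),("lugend",(287.6,221.6),(277.5,281.5)),
 ("V1bot",(371.25,281.25),(112.8,207.9)),("V1tip+x",(377.5,267.5),(102.8,234.4)),("V1tip-x",(383.75,290),(84.5,194.6)),
 ("V2bot",(383.75,278.75),(102.7,205.5)),("nutc",(176.75,218.2),(470.5,311.5))):print(n,tri(t,a,w,b).round(4))
print("butt top",plane(t,(286.2,318.6),.03),"sh",plane(t,(286.2,273.8),.03),plane(w,(275.75,204),.03),"lug",plane(t,(287.6,221.6),.015),plane(w,(277.5,281.5),.015))
print("campos",[(-c["R"].T@c["t"]).round(3) for c in(cal["scene"],t,w)])
def cr(c,x0,y0,w_,h_): return cv2.resize(c["img"][y0:y0+h_,x0:x0+w_],(400,300),interpolation=cv2.INTER_CUBIC)
m=np.vstack([np.hstack([cr(t,345,255,64,48),cr(w,65,175,72,54)]),np.hstack([cr(cal["scene"],262,255,56,42),cr(w,435,285,64,48)])])
cv2.imwrite("pics/m3.png",m)
E
```

```text
shoulder [0.4388 0.1437 0.0302]
lugend [0.5345 0.1428 0.0271]
V1bot [0.4238 0.0008 0.0866]
V1tip+x [ 0.4465 -0.009   0.0931]
V1tip-x [ 0.4093 -0.0186  0.0926]
V2bot [ 0.4308 -0.0263  0.0552]
nutc [0.5252 0.3311 0.0987]
butt top [0.35995781 0.14249674 0.03      ] sh [0.43873793 0.14326297 0.03      ] [0.43891665 0.14479962 0.03      ] lug [0.53660827 0.14141349 0.015     ] [0.54185689 0.14518934 0.015     ]
campos [array([ 0.022, -0.429,  0.662]), array([0.368, 0.155, 0.964]), array([0.327, 0.156, 0.375])]
```

View pics/m3.png

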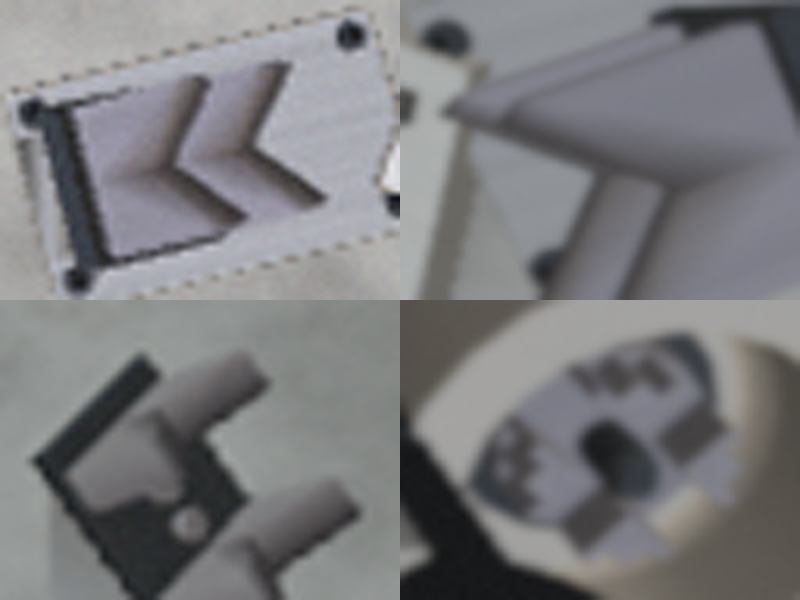

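```bash
cat >> h.py <<'E'
def restR(yaw):
    h=np.array([np.cos(yaw),np.sin(yaw),0]);u=np.array([0,0,1.]);x=(h-u)/2**.5;z=(h+u)/2**.5
    return np.c_[x,np.cross(z,x),z]
E
python3 - <<'E'
from h import *
from scipy.optimize import least_squares
t=cal["top"];w=dict(np.load("w2.npz"));s=cal["scene"]
V=lambda x:np.array([[x,.0185,.010],[x,0,-.0085],[x,-.0185,.010]])
obs=[((210,80),(180,165),(247,215)),((290,65),(260,150),(325,200))]
obs=[np.array(o)/6.25+[345,255] for o in obs]
def model(p,c,x): R=restR(p[3]);return np.array([proj(c,p[:3]+R@v) for v in V(x)])
def res(p): return np.r_[(model(p,t,.012)-obs[0]).ravel(),(model(p,t,.052)-obs[1]).ravel(),(p[2]-.098)*3000]
f=least_squares(res,[.42,0,.098,-1.35],x_scale=.01);print(f.x.round(4),f.fun.round(1))
for x in(0,.012,.04,.052):print(x,"wrist crop",((model(f.x,w,x)-[65,175])*5.556+[400,0]).round().tolist(),"scene crop",((model(f.x,s,x)-[262,255])*400/56+[0,300]).round().tolist(),"top",((model(f.x,t,x)-[345,255])*6.25).round().tolist())
E
```

```text
[ 4.2350e-01 -3.0000e-04  9.8000e-02 -1.3296e+00] [ 0.4  0.2 -0.8 -0.2  0.4  0.4  0.3  0.3 -0.8 -0.5  0.5 -0.2 -0. ]
0 wrist crop [[605.0, 339.0], [677.0, 183.0], [504.0, 117.0]] scene crop [[248.0, 348.0], [161.0, 407.0], [164.0, 433.0]] top [[188.0, 86.0], [150.0, 169.0], [225.0, 224.0]]
0.012 wrist crop [[584.0, 330.0], [653.0, 178.0], [484.0, 114.0]] scene crop [[275.0, 386.0], [189.0, 445.0], [192.0, 473.0]] top [[213.0, 81.0], [175.0, 164.0], [249.0, 218.0]]
0.04 wrist crop [[537.0, 310.0], [603.0, 168.0], [442.0, 107.0]] scene crop [[339.0, 476.0], [253.0, 535.0], [258.0, 566.0]] top [[269.0, 71.0], [231.0, 152.0], [305.0, 204.0]]
0.052 wrist crop [[519.0, 302.0], [584.0, 164.0], [426.0, 105.0]] scene crop [[366.0, 515.0], [280.0, 573.0], [286.0, 605.0]] top [[292.0, 67.0], [255.0, 147.0], [328.0, 199.0]]
```

The fitted rest model reprojects well in all three views: O≈(0.4235,-0.0003,0.098), downhill yaw -1.33 rad. The driver handle's middle is at about (0.399,0.1437) with yaw≈0, so I can pick it up.

```bash
python3 -m crank '[[-0.02,-0.05,0.9,0,0,0],[-0.02,-0.05,0.9,0,0,0],[-0.02,-0.05,0.9,0,0,0],[-0.02,-0.05,0.9,0,0,0],[-0.02,-0.05,0.9,0,0,0],[-0.02,-0.05,0.9,0,0,0],[-0.02,-0.05,0.9,0,0,0],[-0.02,-0.05,0.9,0,0,0],[-0.02,-0.05,0.9,0,0,0],[-0.02,-0.05,0.9,0,0,0]]' -1 80
python3 -m crank '[[0,0,0,0,0,0],[0,0,0,0,0,0],[0,0,0,0,0,0],[0,0,0,0,0,0],[0,0,0,0,0,0],[0,0,0,0,0,0],[0,0,0,0,0,0],[0,0,0,0,0,0],[0,0,0,0,0,0],[0,0,0,0,0,0]]' 1 80
```

```text
t: 3.25
eef_pos: [0.4135, 0.1464, 0.1786]
eef_rot: [3.141, 0.0, -3.14]
ft_force: [1.6, 0.3, 0.4]
width: 1.0
gripper_force: 0.0
t: 4.25
eef_pos: [0.4136, 0.1456, 0.1809]
eef_rot: [3.141, 0.002, -3.141]
ft_force: [-1.9, 0.7, 17.7]
width: 0.339
gripper_force: 78.8
```

The handle is gripped at 29 mm opening. Now I'll lift, yaw and move over toward the rest.

```bash
python3 -m crank '[[0,0,-1,0,0,0],[0,0,-0.6,0,0,0.9],[0,0,-0.6,0,0,0.9],[0,0,-0.6,0,0,0.9],[0,0,-0.6,0,0,0.9],[0,0,-0.6,0,0,0.9],[0,0,-0.6,0,0,0.9],[0,0,-0.6,0,0,0.9],[0,0,-0.6,0,0,0.9],[0,0,-0.6,0,0,0.9]]' 1 80
python3 -m crank '[[-0.9,-0.345,0,0,0,0.714],[-0.9,-0.345,0,0,0,0.714],[-0.9,-0.345,0,0,0,0.714],[-0.9,-0.345,0,0,0,0.714],[-0.9,-0.345,0,0,0,0.714],[-0.9,-0.345,0,0,0,0.714],[-0.9,-0.345,0,0,0,0.714],[-0.9,-0.345,0,0,0,0.714],[-0.9,-0.345,0,0,0,0.714],[-0.9,-0.345,0,0,0,0.714]]'
python3 -m crank '[[0,0,0,0,0.9,0],[0,0,0,0,0.9,0],[0,0,0,0,0.9,0],[0,0,0,0,0.9,0],[0,0,0,0,0.9,0],[0,0,0,0,0.9,0],[0,0,0,0,0.9,0],[0,0,0,0,0.9,0],[0,0,0,0,0.9,0],[0,0,0,0,0.9,0]]'
cat >> h.py <<'E'
O=np.array([.4235,-.0003,.098]);YAW=-1.3296
def need(p,R):
    "shift in rows (tool axes now) and turn in rows to reach flange pose p,R"
    s=ctrl.read_state();A=Ro.from_euler("xyz",s["eef_rot"]).as_matrix()
    print("pos",s["eef_pos"].round(4),"q",s["joints"].round(2),"shift rows",(A.T@(p-s["eef_pos"])/.025).round(2),"turn rows",(np.degrees(Ro.from_matrix(A.T@R).as_rotvec())/5).round(2),"F",s["ft_force"].round(1))
E
python3 - <<'E'
from h import *
R=restR(YAW);need(O+R@[-.0354,0,.236],R@np.diag([-1,1,-1]))
c=wrist();np.savez("w3.npz",**c);cv2.imwrite("pics/w3.png",c["img"])
t=ctrl.capture("top");cv2.imwrite("pics/m4.png",np.hstack([c["img"],t["img"]])[:, :980] if 0 else cv2.resize(np.hstack([c["img"][60:360],t["img"][100:400]]),(800,214)))
E
```

```text
t: 5.25
eef_pos: [0.4133, 0.1454, 0.341]
eef_rot: [3.141, -0.0, 2.432]
ft_force: [-0.1, -1.1, -2.7]
width: 0.33
gripper_force: 79.7
t: 6.25
eef_pos: [0.4646, -0.0869, 0.3403]
eef_rot: [3.141, -0.0, 1.81]
ft_force: [0.6, 0.0, -2.5]
width: 0.33
gripper_force: 79.7
t: 7.25
eef_pos: [0.4647, -0.0861, 0.3405]
eef_rot: [3.14, -0.788, 1.813]
ft_force: [-0.3, 0.0, -3.0]
width: 0.329
gripper_force: 79.9
pos [ 0.4647 -0.0861  0.3405] q [ 0.48  0.8  -0.35  1.8  -0.55  1.01  0.82] shift rows [-2.81 -0.78  0.05] turn rows [ 0.01 -0.03  0.01] F [-0.3  0.  -3. ]
```

View pics/m4.png

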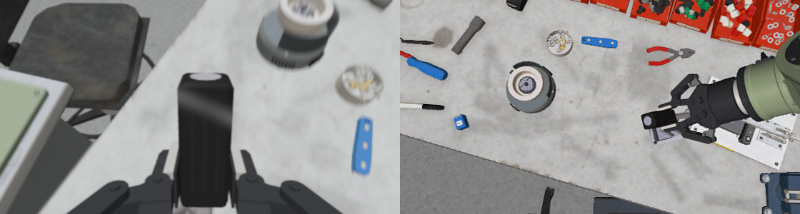

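The arm reached the tilted pose and the driver is firm in the fingers (handle upright in the wrist picture). Next I'll shift over the V's and descend to about 5 mm above.

```bash
python3 -m crank '[[-0.7,-0.19,0,0,0,0],[-0.7,-0.19,0,0,0,0],[-0.7,-0.19,0,0,0,0],[-0.7,-0.19,0,0,0,0],[0,0,0.5,0,0,0],[0,0,0.5,0,0,0],[0,0,0.5,0,0,0],[0,0,0.5,0,0,0],[0,0,0.5,0,0,0],[0,0,0.1,0,0,0]]'
python3 - <<'E'
from h import *
R=restR(YAW);need(O+R@[-.0354,0,.166],R@np.diag([-1,1,-1]))
s=ctrl.capture("scene");t=ctrl.capture("top")
f=lambda c,x,y:cv2.resize(c["img"][y:y+75,x:x+100],(400,300),interpolation=cv2.INTER_CUBIC)
for x in(-.05,.09):
    for c,o in((s,(250,230)),(t,(330,240))):print(x,((proj(c,O+R@[x,0,.005])-o)*4).round())
cv2.imwrite("pics/m5.png",np.hstack([f(s,250,230),f(t,330,240)]))
E
```

```text
t: 8.35
eef_pos: [0.4469, -0.094, 0.243]
eef_rot: [-3.14, -0.786, 1.811]
ft_force: [-0.6, -1.1, -2.2]
width: 0.331
gripper_force: 79.8
pos [ 0.4469 -0.094   0.243 ] q [ 0.51  0.97 -0.36  1.9  -0.55  0.79  0.96] shift rows [ 0.05 -0.01  0.19] turn rows [-0.02 -0.01 -0.  ] F [-0.6 -1.1 -2.2]
-0.05 [91. 61.]
-0.05 [112. 176.]
0.09 [272. 316.]
0.09 [294. 138.]
```

View pics/m5.png

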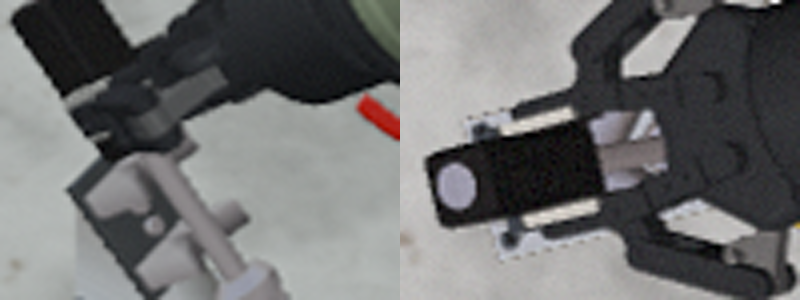

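The shank sits just above both V's with the lugs downhill, handle above the upper block. I'll lower it gently and check the force.

```bash
python3 -m crank '[[0,0,0.04,0,0,0],[0,0,0.04,0,0,0],[0,0,0.04,0,0,0],[0,0,0.04,0,0,0],[0,0,0.03,0,0,0],[0,0,0,0,0,0],[0,0,0,0,0,0],[0,0,0,0,0,0],[0,0,0,0,0,0],[0,0,0,0,0,0]]'
```

```text
t: 9.45
eef_pos: [0.4464, -0.0907, 0.2409]
eef_rot: [-3.141, -0.785, 1.812]
ft_force: [0.0, 0.3, -2.5]
width: 0.332
gripper_force: 79.8
```

```bash
python3 -m crank '[[0,0,0.04,0,0,0],[0,0,0.04,0,0,0],[0,0,0,0,0,0],[0,0,0,0,0,0],[0,0,0,0,0,0],[0,0,0,0,0,0],[0,0,0,0,0,0],[0,0,0,0,0,0],[0,0,0,0,0,0],[0,0,0,0,0,0]]'
```

```text
t: 10.45
eef_pos: [0.4463, -0.0895, 0.2396]
eef_rot: [3.14, -0.785, 1.813]
ft_force: [3.4, -2.4, 2.8]
width: 0.33
gripper_force: 80.7
```

Contact with the V's, so I'll release and back off.

```bash
python3 -m crank '[[0,0,0,0,0,0],[0,0,0,0,0,0],[0,0,0,0,0,0],[0,0,0,0,0,0],[0,0,0,0,0,0],[0,0,-0.3,0,0,0],[0,0,-0.7,0,0,0],[0,0,-1,0,0,0],[0,0,-1,0,0,0],[0,0,-1,0,0,0]]' -1
python3 - <<'E'
from h import *
s=ctrl.capture("scene");t=ctrl.capture("top");R=restR(YAW)
np.savez("s6.npz",**s);np.savez("t6.npz",**t)
f=lambda c,x,y:cv2.resize(c["img"][y:y+75,x:x+100],(400,300),interpolation=cv2.INTER_CUBIC)
for x in(-.08,0,.1):
    for c,o in((s,(250,230)),(t,(330,240))):print(x,((proj(c,O+R@[x,0,0])-o)*4).round())
cv2.imwrite("pics/m6.png",np.hstack([f(s,250,230),f(t,330,240)]))
E
```

```text
t: 11.45
eef_pos: [0.463, -0.1591, 0.3114]
eef_rot: [-3.141, -0.785, 1.812]
ft_force: [0.6, 0.6, 0.3]
width: 1.001
gripper_force: 0.0
-0.08 [45.  9.]
-0.08 [ 57. 188.]
0 [150. 156.]
0 [172. 164.]
0.1 [278. 336.]
0.1 [296. 138.]
```

View pics/m6.png

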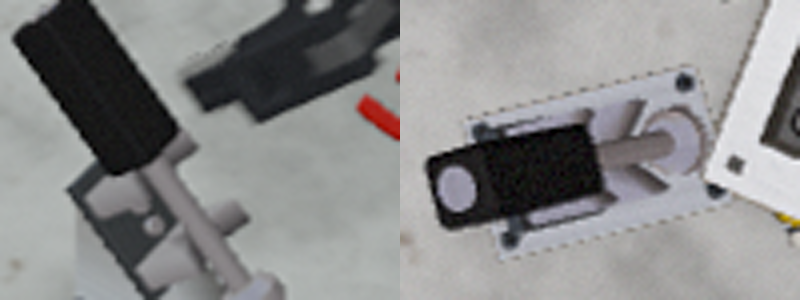

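The driver lies home in the V's: the butt matches the predicted x=-80 mm in both views, and the shoulder is at the upper block. Now I'll swing over to the uphill side for the in-line grasp.

```bash
python3 -m crank '[[0.4,0,-0.4,0,-0.9,0],[0.4,0,-0.4,0,-0.9,0],[0.4,0,-0.4,0,-0.9,0],[0.4,0,-0.4,0,-0.9,0],[0.4,0,-0.4,0,-0.9,0],[0.4,0,-0.4,0,-0.9,0],[0.4,0,-0.4,0,-0.9,0],[0.4,0,-0.4,0,-0.9,0],[0.4,0,-0.4,0,-0.9,0],[0.4,0,-0.4,0,-0.9,0]]'
python3 -m crank '[[1,0,0,0,0,0],[1,0,0,0,0,0],[1,0,0,0,0,0],[1,0,0,0,0,0],[1,0,0,0,0,0],[1,0,0,0,-0.9,0],[1,0,0,0,-0.9,0],[1,0,0,0,-0.9,0],[1,0,0,0,-0.9,0],[1,0,0,0,-0.9,0]]'
python3 - <<'E'
from h import *
R=restR(YAW);need(O+R@[-.303,0,0],np.c_[-R[:,2],R[:,1],R[:,0]])
c=wrist();np.savez("w4.npz",**c);print(proj(c,[.526,.33,.098]),ctrl.read_state()["eef_rot"])
E
```

```text
t: 12.55
eef_pos: [0.4513, -0.1113, 0.44]
eef_rot: [3.141, 0.003, 1.812]
ft_force: [0.5, 0.4, -0.1]
width: 0.999
gripper_force: 0.0
t: 13.55
eef_pos: [0.3917, 0.1299, 0.42]
eef_rot: [3.141, 0.396, 1.813]
ft_force: [0.6, 0.1, -0.0]
width: 1.001
gripper_force: 0.0
pos [0.3917 0.1299 0.42  ] q [-0.75  0.51  0.37  2.01  0.31  0.75 -0.41] shift rows [ 4.62 -0.01  2.74] turn rows [ 0.02 -4.46  0.  ] F [ 0.6  0.1 -0. ]
[ 739.06399958 -423.52351977] [-3.14032918  0.39979068  1.82007108]
```

```bash
python3 -m crank '[[0,0,0,0,-0.9,0],[0,0,0,0,-0.9,0],[0,0,0,0,-0.9,0],[0,0,0,0,-0.9,0],[0,0,0,0,-0.86,0],[1,0,0.15,0,0,0],[1,0,0.15,0,0,0],[1,0,0.15,0,0,0],[1,0,0.15,0,0,0],[1,0,0.15,0,0,0]]'
python3 - <<'E'
from h import *
R=restR(YAW);need(O+R@[-.213,0,0],np.c_[-R[:,2],R[:,1],R[:,0]])
c=wrist();t=ctrl.capture("top");s=ctrl.capture("scene");np.savez("w5.npz",**c)
for x in(-.08,):print(proj(c,O+R@[x,0,0]),proj(c,O+R@[x,.015,.015]),proj(c,O+R@[x,-.015,.015]))
cv2.imwrite("pics/m7.png",np.hstack([cv2.resize(c["img"],(400,300)),cv2.resize(s["img"][170:320,200:400],(400,300))]))
E
```

```text
t: 14.6
eef_pos: [0.3739, 0.2026, 0.3177]
eef_rot: [-3.14, 0.781, 1.813]
ft_force: [0.4, -0.3, 0.4]
width: 1.001
gripper_force: 0.0
pos [0.3739 0.2026 0.3177] q [-1.06  0.84  0.54  2.05  0.5   0.71 -0.82] shift rows [ 0.29 -0.01  3.6 ] turn rows [-0.01 -0.05  0.01] F [ 0.4 -0.3  0.4]
[285.07990541 222.73411773] [309.21394419 245.30885959] [260.96279446 245.28299168]
```

View pics/m7.png

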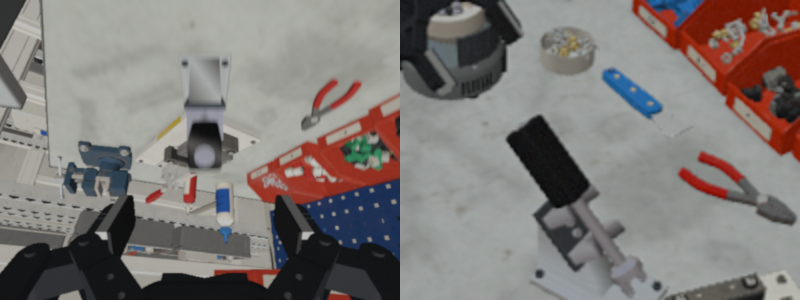

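The wrist view shows the butt centre at ~(290,217) against the predicted (285,223), a 2–3 mm difference. I'll advance in line and grip.

```bash
python3 -m crank '[[0.35,0.08,0.2,0,0,0],[0,0,0.5,0,0,0],[0,0,0.5,0,0,0],[0,0,0.5,0,0,0],[0,0,0.5,0,0,0],[0,0,0.5,0,0,0],[0,0,0.5,0,0,0],[0,0,0.4,0,0,0],[0,0,0,0,0,0],[0,0,0,0,0,0]]'
python3 -m crank '[[0,0,0,0,0,0],[0,0,0,0,0,0],[0,0,0,0,0,0],[0,0,0,0,0,0],[0,0,0,0,0,0],[0,0,0,0,0,0],[0,0,0,0,0,0],[0,0,0,0,0,0],[0,0,0,0,0,0],[0,0,0,0,0,0]]' 1 100
python3 - <<'E'
from h import *
R=restR(YAW);need(O+R@[-.213,0,0],np.c_[-R[:,2],R[:,1],R[:,0]])
E
```

```text
t: 15.75
eef_pos: [0.3901, 0.147, 0.249]
eef_rot: [3.141, 0.782, 1.811]
ft_force: [0.4, 0.3, -0.2]
width: 0.999
gripper_force: 0.0
t: 16.75
eef_pos: [0.3896, 0.1471, 0.2489]
eef_rot: [-3.141, 0.782, 1.812]
ft_force: [-5.2, 6.1, 10.2]
width: 0.337
gripper_force: 97.1
pos [0.3896 0.1471 0.2489] q [-0.97  1.02  0.61  2.15  0.61  0.4  -0.91] shift rows [-0.01 -0.09  0.03] turn rows [-0.   -0.04  0.  ] F [-5.2  6.1 10.2]
```

The driver is held in line. I'll lift it square out of the V's, stand it upright and bring it toward the nut for a look.

```bash
python3 -m crank '[[-0.5,0,0,0,0,0],[-1,0,0,0,0,0],[-1,0,0,0,0,0],[-0.9,0,-0.9,0,0,0],[-0.9,0,-0.9,0,0,0],[-0.9,0,-0.9,0,0,0],[-0.9,0,-0.9,0,0,0],[-0.9,0,-0.9,0,0,0],[-0.9,0,-0.9,0,0,0],[-0.9,0,-0.9,0,0,0]]'
python3 -m crank '[[0,0,0,0,0.9,0],[0,0,0,0,0.9,0],[0,0,0,0,0.9,0],[0,0,0,0,0.9,0],[0,0,0,0,0.9,0],[0,0,0,0,0.9,0],[0,0,0,0,0.9,0],[0,0,0,0,0.9,0],[0,0,0,0,0.9,0],[0,0,0,0,0.85,0]]'
python3 -m crank '[[0.45,0.6,0.08,0,0,0],[0.45,0.6,0.08,0,0,0],[0.45,0.6,0.08,0,0,0],[0.45,0.6,0.08,0,0,0],[0.45,0.6,0.08,0,0,0],[0.45,0.6,0.08,0,0,0],[0.45,0.6,0.08,0,0,0],[0.45,0.6,0.08,0,0,0],[0.45,0.6,0.08,0,0,0],[0,0,0,0,0,0]]'
python3 - <<'E'
from h import *
R=restR(YAW)
D=np.c_[[-np.sin(-YAW-np.pi/2+np.pi/2)*0,0,0],[0,0,0],[0,0,0]]
h=np.array([np.cos(YAW),np.sin(YAW),0]);A=np.c_[-h,np.cross([0,0,-1],-h),[0,0,-1]]
need(np.array([.5255,.33,.45]),A)
for i in(1,2):
    c=wrist()
np.savez("w6.npz",**c);t=ctrl.capture("top");np.savez("t7.npz",**t);u=proj(c,[.5255,.33,.095]);print(u)
x0,y0=np.clip(np.int32(u-[50,40]),0,[460,345]);print(x0,y0)
cv2.imwrite("pics/m8.png",np.hstack([cv2.resize(c["img"][y0:y0+75,x0:x0+100],(400,300),interpolation=cv2.INTER_CUBIC),cv2.resize(c["img"],(400,300))]))
E
```

```text
t: 17.75
eef_pos: [0.4003, 0.1031, 0.5168]
eef_rot: [-3.141, 0.781, 1.812]
ft_force: [1.0, 0.4, -2.6]
width: 0.338
gripper_force: 99.5
t: 18.75
eef_pos: [0.4005, 0.1032, 0.5155]
eef_rot: [-3.141, -0.002, 1.812]
ft_force: [-0.7, -0.2, -2.7]
width: 0.345
gripper_force: 99.5
t: 19.75
eef_pos: [0.5081, 0.2354, 0.4962]
eef_rot: [-3.14, 0.001, 1.814]
ft_force: [-1.0, -0.0, -2.6]
width: 0.341
gripper_force: 99.5
pos [0.5081 0.2354 0.4962] q [-0.64  0.61  0.29  1.38 -0.18  1.18 -0.08] shift rows [3.51 1.59 1.84] turn rows [-0.02  0.01  0.02] F [-1.  -0.  -2.6]
[325.10238528  85.9025822 ]
275 45
```

View pics/m8.png

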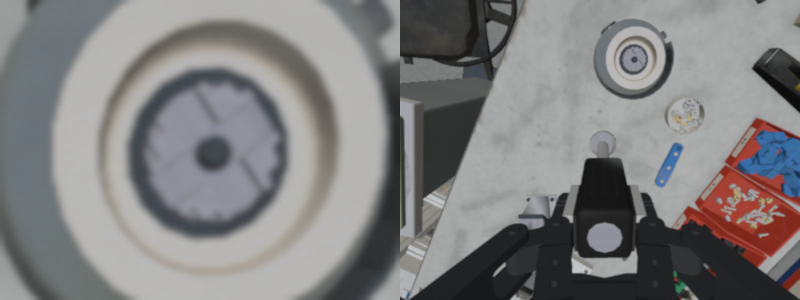

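The wrist view shows the nut head-on: spindle at wrist px (328,83), and a dark slot wall running at roughly -42° azimuth in world axes. I'll refine the slot angle and nut centre numerically from the stored views.

```bash
cat > nut.py <<'E'
from h import *
def rect(c,ctr,z,S=4,r=20):
    g=np.float32([[-r,-r],[r,-r],[r,r],[-r,r]])
    src=np.float32([proj(c,[ctr[0]+a/1e3,ctr[1]+b/1e3,z]) for a,b in g])
    H=cv2.getPerspectiveTransform(src,(g+r)*S)
    return cv2.warpPerspective(cv2.cvtColor(c["img"],cv2.COLOR_BGR2GRAY),H,(2*r*S,2*r*S),flags=cv2.INTER_CUBIC).astype(float)
def ang(im,S=4,r=20,lo=6.5,hi=14.5):
    im=cv2.GaussianBlur(im,(0,0),3);gx=cv2.Sobel(im,6,1,0);gy=cv2.Sobel(im,6,0,1)
    y,x=np.mgrid[:im.shape[0],:im.shape[1]];rr=np.hypot(x-r*S,y-r*S)/S;m=(rr>lo)&(rr<hi)
    w=np.hypot(gx,gy)**2*m;th=np.arctan2(gy,gx);z=(w*np.exp(4j*th)).sum()/w.sum()
    # slot template: dark cross, folded by 90 deg
    best=[]
    for d in range(-45,45,3):
        a=np.radians(d);u=(x-r*S)/S*np.cos(a)+(y-r*S)/S*np.sin(a);v=-(x-r*S)/S*np.sin(a)+(y-r*S)/S*np.cos(a)
        s=m&((abs(u)<5)|(abs(v)<5));best.append((im[m&~s].mean()-im[s].mean(),d))
    return np.degrees(np.angle(z))/4,abs(z),sorted(best)[-3:]
E
python3 - <<'E'
from nut import *
w2,w6,t7,t0=[dict(np.load(f)) for f in("w2.npz","w6.npz","t7.npz","cal_top.npz")]
print("spindle w6/top0",tri(w6,(328.25,83.25),t0,(176.75,218.2)),"w6 plane .098",plane(w6,(328.25,83.25),.098),"top",plane(t0,(176.75,218.2),.098),"w2",plane(w2,(469.4,309.8),.098))
# nut disc centre via dark ring around nut: circle fit to wheel rim outer in w6/top
for n,c,ctr in(("w6",w6,plane(w6,(328.25,83.25),.098)),("t0",t0,plane(t0,(176.75,218.2),.098)),("w2",w2,plane(w2,(469.4,309.8),.098)),("t7",t7,plane(t0,(176.75,218.2),.098))):
    im=rect(c,ctr,.096);print(n,ang(im))
    if n in("w6","t0"):
        s=cv2.resize(cv2.GaussianBlur(im,(0,0),2),(32,32),interpolation=cv2.INTER_AREA);lo,hi=np.percentile(s,[5,95])
        print("\n".join("".join("@#+-. "[int(np.clip((v-lo)/(hi-lo)*5.99,0,5))]*2 for v in row) for row in s))
E
```

```text
spindle w6/top0 [0.52861521 0.33421215 0.08211494] w6 plane .098 [0.52761137 0.33308505 0.098     ] top [0.52543513 0.33111275 0.098     ] w2 [0.52340305 0.3305196  0.098     ]
w6 (np.float64(-39.830450140047915), np.float64(0.4842660743496448), [(np.float64(0.5798061576900011), 12), (np.float64(0.6472480609157572), 6), (np.float64(0.6663638598692501), 9)])
              ..--++##@@@@@@@@@@@@@@##++++--..                  
            --++##@@@@@@@@@@@@@@@@@@@@@@@@##++--                
        ..++##@@@@@@@@@@@@@@@@@@@@@@@@@@@@@@@@##--              
      ..++@@@@@@@@@@@@####++++++########@@@@@@@@##--..          
    ..++@@@@@@@@##++++++--------------++++####@@@@##++..        
  ..++@@@@@@@@##++--------..----....--------++##@@@@@@++..      
..--##@@@@@@##++------------............------++##@@@@##--      
--##@@@@@@##------------------..............----++##@@@@++..    
##@@@@@@##++--------------------..............----++##@@@@--    
@@@@@@@@++--------------..------....----..........--++@@@@##..  
@@@@@@##++------------......----....----..........--++##@@@@--  
@@@@@@++------------.....
[... 3262 characters left out ...]
@++..      
      --##@@@@@@##++######--............--++++##@@@@##--        
        --##@@@@@@@@@@##--------....------++##@@@@##++          
..        ..++##@@@@@@##++++++++----++++--++++##++--..          
--..          --++########@@@@##++++####++----..              ..
++--..          ....--++++##@@##++++####--..                ..--
w2 (np.float64(-39.76699312249138), np.float64(0.2785393843144589), [(np.float64(19.48019943541884), 3), (np.float64(19.674671847678212), 9), (np.float64(20.00218323216744), 6)])
t7 (np.float64(18.22924249813734), np.float64(0.9189750733301375), [(np.float64(9.905199501153994), -33), (np.float64(10.005938272514044), -27), (np.float64(10.017346886760294), -30)])
```

The three views agree: slots at -40.5° and +49.5° azimuth, nut centre ≈ (0.5255,0.3316). Next I'll check numerically where the driver head sits in the tool frame, using the wrist image.

```bash
python3 - <<'E'
from h import *
c=dict(np.load("w6.npz"));s=ctrl.read_state()
A=Ro.from_euler("xyz",s["eef_rot"]).as_matrix();f=s["eef_pos"]
a=np.linspace(0,2*np.pi,13)[:-1]
for z in(.285,.299):
    q=np.array([proj(c,f+A@[.015*np.cos(t),.015*np.sin(t),z]) for t in a]);print(z,"ctr",proj(c,f+A@[0,0,z]).round(1),"u",q[:,0].min().round(1),q[:,0].max().round(1),"v",q[:,1].min().round(1),q[:,1].max().round(1))
print("butt corners",[proj(c,f+A@[x,y,.133]).round(1).tolist() for x,y in((.015,.015),(.015,-.015),(-.015,.015))],"shoulder",[proj(c,f+A@[.015,y,.213]).round(1).tolist() for y in(.015,-.015)])
g=cv2.cvtColor(c["img"],cv2.COLOR_BGR2GRAY)[172:236,250:322]
for i,r in enumerate(g[::2]):print(172+2*i,"".join("@#+-. "[min(5,int(v)//40)] for v in r))
E
```

```text
0.285 ctr [285.  204.3] u 266.0 304.1 v 185.8 222.1
0.299 ctr [285.1 199. ] u 266.9 303.2 v 181.3 216.1
butt corners [[326.8, 298.3], [240.8, 298.2], [323.7, 367.0]] shoulder [[310.9, 218.3], [258.4, 218.2]]
172 ..................-.....................................................
174 ..........................------.....................................---
176 ............................-----..................................-----
178 ....................................................................---.
180 ........................................................................
182 ...............................-------..................................
184 .........................-------------------............................
186 .......................------------------------.........................
188 ....................-------------------------+----......................
190 ..................----------------------------------.------.............
192 .................---------------------------------------------........--
194 ................-------------------------
[... 871 characters left out ...]
--.....
218 .........................---------+++++++++---------------------........
220 ............--------------++++++++++++++++++--------------------........
222 .........--++##@@@@@@@@@@@@@@@##########################+++-------......
224 ........--#@@@@@@@@@@@@@@@@@@@@@@@@@#######################+-------.....
226 .......--#@@@@@@@@@@@@@@@@@@@@@@@@@@@@@@####################+--.--------
228 .......-+#@@@@@@@@@@@@@@@@@@@@@@@@@@@@@@@@@@#################+--....----
230 .......-#@@@@@@@@@@@@@@@@@@@@@@@@@@@@@@@@@@@@@@@#############+--.....---
232 ......--#@@@@@@@@@@@@@@@@@@@@@@@@@@@@@@@@@@@@@@@@@@@@@########+--....---
234 ......-+#@@@@@@@@@@@@@@@@@@@@@@@@@@@@@@@@@@@@@@@@@@@@@@@@@@###+--...----
```

The head and shoulder edges match the prediction to about 1 mm, so the driver axis equals the tool axis and the lug ends are 0.313 m ahead of the flange. I'll move over the nut and turn +35.7° (anticlockwise, in the air) to line up with the slots.

```bash
python3 -m crank '[[0.9,0.41,0,0,0,0],[0.9,0.41,0,0,0,0],[0.9,0.41,0,0,0,0],[0.9,0.41,0,0,0,0],[0,0,0.3,0,0,-1],[0,0,0.3,0,0,-1],[0,0,0.3,0,0,-1],[0,0,0.3,0,0,-1],[0,0,0.3,0,0,-1],[0,0,0.3,0,0,-1]]'
python3 -m crank '[[0,0,0,0,0,-0.6],[0,0,0,0,0,-0.54],[0,0,0,0,0,0],[0,0,0,0,0,0],[0,0,0,0,0,0],[0,0,0,0,0,0],[0,0,0,0,0,0],[0,0,0,0,0,0],[0,0,0,0,0,0],[0,0,0,0,0,0]]'
python3 - <<'E'
from h import *
y=np.radians(49.5+90);A=np.c_[[np.cos(y),np.sin(y),0],np.cross([0,0,-1],[np.cos(y),np.sin(y),0]),[0,0,-1]]
need(np.array([.5265,.3325,.400]),A)
c=wrist();np.savez("w7.npz",**c);s=ctrl.read_state();f=s["eef_pos"];B=Ro.from_euler("xyz",s["eef_rot"]).as_matrix()
print("wheel ctr pred",proj(c,[.5265,.3325,.104]),"head",proj(c,f+B@[0,0,.299]))
a=np.radians(np.arange(0,360,30));print("rim",[proj(c,[.5265+.042*np.cos(t),.3325+.042*np.sin(t),.104]).round().tolist() for t in a])
g=cv2.cvtColor(c["img"],cv2.COLOR_BGR2GRAY)[150:270:3,215:355:2]
for i,r in enumerate(g):print(150+3*i,"".join("@#+-. "[min(5,int(v)//40)] for v in r))
E
```

```text
t: 20.9
eef_pos: [0.5257, 0.3304, 0.4523]
eef_rot: [-3.141, 0.001, 2.339]
ft_force: [-0.1, -0.1, -1.7]
width: 0.336
gripper_force: 99.8
t: 21.9
eef_pos: [0.5259, 0.331, 0.4522]
eef_rot: [-3.141, 0.001, 2.435]
ft_force: [-0.1, -0.9, -1.8]
width: 0.342
gripper_force: 99.8
pos [0.5259 0.331  0.4522] q [-0.66  0.75  0.12  1.22 -0.08  1.18  0.32] shift rows [0.02 0.06 2.09] turn rows [-0.01  0.01  0.01] F [-0.1 -0.9 -1.8]
wheel ctr pred [287.23870104 181.88525331] head [285.33172487 197.53946509]
rim [[315.0, 213.0], [328.0, 196.0], [330.0, 174.0], [321.0, 154.0], [302.0, 140.0], [279.0, 138.0], [258.0, 149.0], [246.0, 168.0], [245.0, 190.0], [255.0, 209.0], [273.0, 220.0], [295.0, 222.0]]
150 ..----------++++++++++-.............................-++++++++++-......
153 .....------+++++++++-.................................-++++++++-......
156 .......----++++++++-.........-...--+++++--...--........-++++++++......
159 .........--+++++++-.......--...-+#########+-...--.......-+++++++-.....
162 .........--++++++-.......--..-###++-----++##+-..--.......-+++++++++...
165 .........-+++++++-......--.
[... 1893 characters left out ...]
@@@@#--------------......
243 ------.........-----+@@@@@@@@@@@@@@@@@@@@@@@@@@@@@---------------.....
246 ------..-.........--#@@@@@@@@@@@@@@@@@@@@@@@@@@@@@+-------------------
249 ----------.........-#@@@@@@@@@@@@@@@@@@@@@@@@@@@@@#-.-----------------
252 ----------.........-@@@@@@@@@@@@@@@@@@@@@@@@@@@@@@#-..----------------
255 --------..........-+@@@@@@@@@@@@@@@@@@@@@@@@@@@@@@@#--.---------------
258 --------.....------#@@@@@@@@@@@@@@@@@@@@@@@@@@@@@@@#+-----------------
261 -------.....-----+#@@@@@@@@@@@@@@@@@@@@@@@@@@@@@@@@@@#+---------------
264 --.........------+@@@@@@@@@@@@@@@@@@@@@@@@@@@@@@@@@@@@+---------------
267 ...........------#@@@@@@@@@@@@@@@@@@@@@@@@@@@@@@@@@@@@#----------.---.
```

```bash
python3 - <<'E'
from h import *
c=dict(np.load("w7.npz"));g=cv2.GaussianBlur(cv2.cvtColor(c["img"],cv2.COLOR_BGR2GRAY),(0,0),.8).astype(float)
M=np.linalg.inv(np.vstack([np.c_[c["R"],c["t"]],[0,0,0,1]]))
s=ctrl.read_state();A=Ro.from_euler("xyz",s["eef_rot"]).as_matrix();f=s["eef_pos"]
def rows(uv,z): return (A.T@(plane(c,uv,z)-f))*1e3
sub=g[169:188,279:299];w=np.clip(115-sub,0,None);yy,xx=np.mgrid[169:188,279:299]
uv=((w*xx).sum()/w.sum(),(w*yy).sum()/w.sum());print("spindle",uv,rows(uv,.098).round(1))
# wheel rim outer/inner edges by radial gradient along rays from predicted centre, in world plane z=.104
for r0,r1,sg in((.036,.048,-1),(.025,.034,-1)):
    pts=[]
    for t in np.radians(np.arange(0,360,8)):
        rr=np.arange(r0,r1,.0003);ctr=plane(c,uv,.104)[:2]
        P_=[np.array([ctr[0]+r*np.cos(t),ctr[1]+r*np.sin(t),.104]) for r in rr];q=np.float32([proj(c,p) for p in P_])
        v=cv2.remap(g.astype(np.float32),q[:,0],q[:,1],1).ravel();d=np.gradient(v);k=np.argmax(abs(d))
        if abs(d[k])>3 and q[k,1]<205:pts.append(P_[k][:2])
    pts=np.array(pts)
    for _ in range(4):
        B=np.c_[2*pts,np.ones(len(pts))];x=np.linalg.lstsq(B,(pts**2).sum(1),rcond=None)[0];R_=np.sqrt(x[2]+x[0]**2+x[1]**2)
        e=abs(np.hypot(*(pts-x[:2]).T)-R_);pts=pts[e<max(.0015,np.percentile(e,80))] if len(pts)>15 else pts
    print("circle",x[:2],R_,len(pts),(A.T@(np.r_[x[:2],.104]-f)*1e3).round(1))
E
```

```text
spindle (np.float64(288.9498746867168), np.float64(178.7406015037594)) [  2.4   3.5 354.2]
circle [0.52744401 0.33415438] 0.04177565628795463 31 [  1.1   3.6 348.2]
circle [0.52720371 0.33411936] 0.030217404401778017 26 [  1.3   3.5 348.2]
```

The rim circles fit exactly (radii 41.8 and 30.2 mm). The nut axis is 1.2 mm in x and 3.5 mm in y from the tool axis. I'll correct that and descend gently.

```bash
python3 -m crank '[[0.05,0.15,0,0,0,0],[0,0,0.4,0,0,0],[0,0,0.4,0,0,0],[0,0,0.4,0,0,0],[0,0,0.38,0,0,0],[0,0,0.06,0,0,0],[0,0,0.06,0,0,0],[0,0,0.06,0,0,0],[0,0,0,0,0,0],[0,0,0,0,0,0]]'
```

```text
t: 22.95
eef_pos: [0.5274, 0.3346, 0.4085]
eef_rot: [-3.141, 0.001, 2.435]
ft_force: [-0.2, -1.0, -2.0]
width: 0.34
gripper_force: 99.8
```

```bash
python3 -m crank '[[0,0,0.06,0,0,0],[0,0,0.06,0,0,0],[0,0,0.06,0,0,0],[0,0,0,0,0,0],[0,0,0,0,0,0],[0,0,0,0,0,0],[0,0,0,0,0,0],[0,0,0,0,0,0],[0,0,0,0,0,0],[0,0,0,0,0,0]]'
```

```text
t: 23.95
eef_pos: [0.5274, 0.3346, 0.4038]
eef_rot: [-3.141, 0.001, 2.435]
ft_force: [-0.5, 0.1, -1.5]
width: 0.337
gripper_force: 99.8
```

```bash
python3 -m crank '[[0,0,0.04,0,0,0],[0,0,0.04,0,0,0],[0,0,0.04,0,0,0],[0,0,0.04,0,0,0],[0,0,0,0,0,0],[0,0,0,0,0,0],[0,0,0,0,0,0],[0,0,0,0,0,0],[0,0,0,0,0,0],[0,0,0,0,0,0]]'
```

```text
t: 24.95
eef_pos: [0.5274, 0.3346, 0.3999]
eef_rot: [-3.141, 0.001, 2.435]
ft_force: [-1.5, -0.7, 5.0]
width: 0.339
gripper_force: 100.7
```

The lugs bottomed exactly at the slot floor (flange at 0.400, about +7 N). Now I'll turn clockwise.

```bash
python3 -m crank '[[0,0,0,0,0,0.7],[0,0,0,0,0,0.7],[0,0,0,0,0,0.7],[0,0,0,0,0,0.7],[0,0,0,0,0,0.7],[0,0,0,0,0,0.7],[0,0,0,0,0,0.7],[0,0,0,0,0,0.7],[0,0,0,0,0,0.7],[0,0,0,0,0,0.7]]'; python3 -c "
from workcell import ctrl;s=ctrl.read_state();print(s['torque'],s['joints'])"
python3 -m crank '[[0,0,0,0,0,0.7],[0,0,0,0,0,0.7],[0,0,0,0,0,0.7],[0,0,0,0,0,0.7],[0,0,0,0,0,0.7],[0,0,0,0,0,0.7],[0,0,0,0,0,0.7],[0,0,0,0,0,0],[0,0,0,0,0,0],[0,0,0,0,0,0]]'; python3 -c "
from workcell import ctrl;s=ctrl.read_state();print(s['torque'],s['joints'])"
```

```text
t: 25.95
eef_pos: [0.5275, 0.3348, 0.3999]
eef_rot: [3.141, 0.001, 1.822]
ft_force: [0.8, 0.2, 4.0]
width: 0.346
gripper_force: 100.8
[ 0.15104808 -0.1722707   0.38007311] [-0.74130542  0.81165409  0.28346643  1.29643847 -0.23303504  1.06494764
 -0.177424  ]
t: 26.95
eef_pos: [0.5276, 0.3346, 0.3999]
eef_rot: [3.14, 0.001, 1.398]
ft_force: [3.1, 0.3, 4.0]
width: 0.338
gripper_force: 100.9
[-0.04959574 -1.10181236  0.19841802] [-0.79147393  0.82729932  0.40422627  1.29852189 -0.33299315  1.08093914
 -0.52105014]
```

Torque of 0.38 N·m matches the nut's friction, so it is following. I'll add 15° of margin, back off 5° within the play, and lift.

```bash
python3 -m crank '[[0,0,0,0,0,0.7],[0,0,0,0,0,0.8],[0,0,0,0,0,0.8],[0,0,0,0,0,0.7],[0,0,0,0,0,0],[0,0,0,0,0,0],[0,0,0,0,0,-0.5],[0,0,0,0,0,-0.5],[0,0,0,0,0,0],[0,0,0,0,0,0]]'
python3 -m crank '[[0,0,-0.1,0,0,0],[0,0,-0.2,0,0,0],[0,0,-0.4,0,0,0],[0,0,-0.6,0,0,0],[0,0,-0.6,0,0,0],[0,0,-0.6,0,0,0],[0,0,-0.6,0,0,0],[0,0,-0.4,0,0,0],[0,0,0,0,0,0],[0,0,0,0,0,0]]'
python3 - <<'E'
from nut import *
c=wrist();np.savez("w8.npz",**c)
print(ang(rect(c,[.5275,.3345],.096)))
h=np.array([np.cos(YAW),np.sin(YAW),0]);A=np.c_[-h,np.cross([0,0,-1],-h),[0,0,-1]]
need(np.array([.4012,.1007,.52]),A)
E
```

```text
t: 27.95
eef_pos: [0.5274, 0.3345, 0.3999]
eef_rot: [3.141, 0.0, 1.224]
ft_force: [1.0, 0.6, 6.5]
width: 0.339
gripper_force: 100.7
t: 28.95
eef_pos: [0.5273, 0.3347, 0.4869]
eef_rot: [-3.142, 0.001, 1.222]
ft_force: [-0.2, 0.6, -1.5]
width: 0.337
gripper_force: 99.8
(np.float64(-25.04247607558901), np.float64(0.40095724245895425), [(np.float64(1.8525219942968931), -18), (np.float64(1.9558180798822775), -12), (np.float64(2.0304105862370534), -15)])
pos [0.5273 0.3347 0.4866] q [-0.81  0.77  0.48  1.14 -0.34  1.32 -0.71] shift rows [-10.52  -1.55  -1.32] turn rows [-0.01  0.02 -6.76] F [-0.3 -0.9 -2.5]
```

The nut's slots now read -25°, i.e. about 74° clockwise, consistent with the 74° turned. Now back to the rest.

```bash
python3 -m crank '[[-1,-0.15,-0.15,0,0,0],[-1,-0.15,-0.15,0,0,0],[-1,-0.15,-0.15,0,0,0],[-1,-0.15,-0.15,0,0,0],[-1,-0.15,-0.15,0,0,0],[-1,-0.15,-0.15,0,0,0],[-1,-0.15,-0.15,0,0,0],[-1,-0.15,-0.15,0,0,0],[-1,-0.15,-0.15,0,0,0],[-1,-0.15,-0.15,0,0,0]]'
python3 -m crank '[[0,0,0,0,0,-0.97],[0,0,0,0,0,-0.97],[0,0,0,0,0,-0.97],[0,0,0,0,0,-0.97],[0,0,0,0,0,-0.97],[0,0,0,0,0,-0.97],[0,0,0,0,0,-0.94],[0,0,0,0,-0.6,0],[0,0,0,0,-0.7,0],[0,0,0,0,-0.7,0]]'
python3 -m crank '[[0,0,0,0,-0.7,0],[0,0,0,0,-0.7,0],[0,0,0,0,-0.7,0],[0,0,0,0,-0.7,0],[0,0,0,0,-0.7,0],[0,0,0,0,-0.7,0],[0,0,0,0,-0.7,0],[0,0,0,0,-0.7,0],[0,0,0,0,-0.7,0],[0,0,0,0,-0.65,0]]'
python3 - <<'E'
from h import *
R=restR(YAW);A=np.c_[-R[:,2],R[:,1],R[:,0]]
need(O+R@[-.218,0,.06]+A@[0,.0023,0],A)
E
```

```text
t: 30.0
eef_pos: [0.4061, 0.1117, 0.5247]
eef_rot: [-3.142, 0.001, 1.222]
ft_force: [-0.2, 0.2, -2.7]
width: 0.337
gripper_force: 99.7
t: 31.0
eef_pos: [0.4067, 0.1125, 0.5246]
eef_rot: [-3.141, 0.178, 1.812]
ft_force: [-0.5, -1.0, -2.3]
width: 0.344
gripper_force: 100.0
t: 32.0
eef_pos: [0.4066, 0.1127, 0.5246]
eef_rot: [-3.141, 0.784, 1.813]
ft_force: [0.4, 0.1, -1.8]
width: 0.335
gripper_force: 100.0
pos [0.4066 0.1127 0.5246] q [-0.98  0.47  0.68  1.82  0.56  1.1  -0.39] shift rows [ 6.44 -0.33  6.57] turn rows [ 0.   -0.01  0.01] F [ 0.4  0.1 -1.8]
```

```bash
python3 -m crank '[[0.8,-0.04,0.82,0,0,0],[0.8,-0.04,0.82,0,0,0],[0.8,-0.04,0.82,0,0,0],[0.8,-0.04,0.82,0,0,0],[0.8,-0.04,0.82,0,0,0],[0.8,-0.04,0.82,0,0,0],[0.8,-0.04,0.82,0,0,0],[0.8,-0.04,0.82,0,0,0],[0,0,0,0,0,0],[0,0,0,0,0,0]]'
python3 - <<'E'
from h import *
R=restR(YAW);A=np.c_[-R[:,2],R[:,1],R[:,0]]
need(O+R@[-.218,0,0]+A@[0,.0023,0],A)
E
```

```text
t: 33.0
eef_pos: [0.3995, 0.1086, 0.2963]
eef_rot: [-3.14, 0.783, 1.813]
ft_force: [0.2, 0.6, -2.0]
width: 0.337
gripper_force: 99.9
pos [0.3995 0.1086 0.2963] q [-0.92  0.92  0.69  2.17  0.63  0.41 -0.79] shift rows [ 2.46 -0.01  0.05] turn rows [-0.01 -0.03  0.01] F [ 0.2  0.6 -2. ]
```

```bash
python3 -m crank '[[0.5,0,0,0,0,0],[0.6,0,0,0,0,0],[0.6,0,0,0,0,0],[0.5,0,0,0,0,0],[0.06,0,0,0,0,0],[0.06,0,0,0,0,0],[0.06,0,0,0,0,0],[0,0,0,0,0,0],[0,0,0,0,0,0],[0,0,0,0,0,0]]'
python3 - <<'E'
from h import *
R=restR(YAW);A=np.c_[-R[:,2],R[:,1],R[:,0]]
need(O+R@[-.218,0,0]+A@[0,.0023,0],A)
E
```

```text
t: 34.0
eef_pos: [0.3894, 0.1495, 0.254]
eef_rot: [3.141, 0.782, 1.812]
ft_force: [0.1, 0.4, -3.6]
width: 0.338
gripper_force: 100.0
pos [0.3894 0.1495 0.254 ] q [-0.99  1.01  0.63  2.15  0.56  0.41 -0.86] shift rows [ 0.07 -0.02  0.04] turn rows [ 0.   -0.04 -0.  ] F [ 0.1  0.4 -3.6]
```

```bash
python3 -m crank '[[0.04,0,0,0,0,0],[0.04,0,0,0,0,0],[0.02,0,0,0,0,0],[0,0,0,0,0,0],[0,0,0,0,0,0],[0,0,0,0,0,0],[0,0,0,0,0,0],[0,0,0,0,0,0],[0,0,0,0,0,0],[0,0,0,0,0,0]]'; python3 -c "
from workcell import ctrl;s=ctrl.read_state();print(s['torque'],s['eef_pos'],s['ft_force'])"
```

```text
t: 35.0
eef_pos: [0.3888, 0.151, 0.2522]
eef_rot: [-3.141, 0.783, 1.812]
ft_force: [-2.3, -4.6, 1.6]
width: 0.337
gripper_force: 100.0
[-0.59972487  0.5290361  -0.59910578] [0.38878879 0.15103698 0.25224736] [-2.31654144 -4.56029596  1.55175416]
```

Contact, so I'll release and retreat in line.

```bash
python3 -m crank '[[0,0,0,0,0,0],[0,0,0,0,0,0],[0,0,0,0,0,0],[0,0,0,0,0,0],[0,0,0,0,0,0],[0,0,0,0,0,0],[0,0,-0.4,0,0,0],[0,0,-0.8,0,0,0],[0,0,-1,0,0,0],[0,0,-1,0,0,0]]' -1
python3 -m crank '[[0,0,-0.8,0,0,0],[0,0,-0.4,0,0,0],[0,0,0,0,0,0],[0,0,0,0,0,0],[0,0,0,0,0,0],[0,0,0,0,0,0],[0,0,0,0,0,0],[0,0,0,0,0,0],[0,0,0,0,0,0],[0,0,0,0,0,0]]'
python3 - <<'E'
from h import *
a,b=dict(np.load("s6.npz")),ctrl.capture("scene")
# compare the driver's region in the scene view with the first laying (known home)
f=lambda c:cv2.cvtColor(c["img"],cv2.COLOR_BGR2GRAY)[225:315,245:335].astype(np.float32)
A,B=f(a),f(b);m=np.zeros((90,90),bool);m[5:80,3:75]=1
print("scene diff mean",abs(A-B)[m].mean(),"shift",cv2.phaseCorrelate(A[30:80,20:75].copy(),B[30:80,20:75].copy()))
for i in range(0,90,3):print("".join("@#+-. "[min(5,int(v)//40)] for v in A[i,::2]),"|","".join("@#+-. "[min(5,int(v)//40)] for v in B[i,::2]))
d0,d1=cal["top"]["img"],ctrl.capture("top")["img"]
for n,(x,y,w,h) in dict(tin=(200,135,50,50),scraper=(250,145,60,25),cutters=(340,160,78,35)).items():print(n,"diff",np.abs(d0[y:y+h,x:x+w].astype(int)-d1[y:y+h,x:x+w]).mean().round(2))
E
```

```text
t: 36.0
eef_pos: [0.3752, 0.2066, 0.3096]
eef_rot: [-3.141, 0.782, 1.812]
ft_force: [-0.3, 0.1, 0.2]
width: 1.0
gripper_force: 0.0
t: 37.0
eef_pos: [0.3704, 0.2266, 0.3302]
eef_rot: [-3.141, 0.782, 1.812]
ft_force: [0.4, 0.1, 0.9]
width: 1.0
gripper_force: 0.0
scene diff mean 20.31037 shift ((-0.03341976155247295, 0.10381438402927756), 0.8730695737202963)
.....................................+++##### | ........----------------------.--.---++#+##--
...........+@+........................+###--@ | .....-...--+@+-------.---------------.-++----
........-+@@@@+.............--.......-+##-.-# | ..----.--+@@@@+------------------------------
.......+@@@@@@@+..-..............-..-#####@## | -------+@@@@@@@#-----------------------------
.....@@@@@@@@@@@#.-..........-...-+######@@@@ | -----@@@@@@@@@@@#---------------------------.
....#@@@@@@@@@@@@+............--+@####@@@@### | --..#@@@@@@@@@@@@#---------------------------
.....#@@@@@@@@@@@@#........----+###@@@@@##### | ---..#@@@@@@@@@@@@#.----------.....----------
......+@@@@@@@@@@@@@.....----+#@@@@@@@@@@#### | --..-.-@@@@@@@@@@@@#.---------------
[... 1430 characters left out ...]
...----####------#+--+-............ | -------...-------####-----+#++++-------------
...............---##-------+++----........... | ------------------##------++#+++++--........-
..................-+#-------++--------....... | .------------------##-++++-+++++++---+..-..--
....................+##-.----++------+-...... | ---.----------------###----++++-----++-.-----
...........-#+.......--...---+---------...... | -----------+@#--------------+++-----+++----.-
..........-.-..............---+-----.---..... | -----------------------------++++++--++---.--
...........--..............----.+---.....##.. | -----------------------------++-+++------##--
tin diff 27.76
scraper diff 25.71
cutters diff 24.76
```

The driver lies exactly where it lay the first time: outlines are identical and the shift is under 0.15 px. The image difference is only a uniform lighting change. The fingers are well clear, so I'll hand in.

```bash
python3 -c "
from workcell import ctrl;print(ctrl.read_state()['t'],ctrl.close_job())"
```

```text
the job is handed in; nothing more can be done
37.1 None
```

I handed the job in at 37.1 s, with no verdict returned: the nut reads about 74° clockwise of its start, the driver lies released in the V rest exactly where I first laid it, and the arm stayed clear of the scraper, tin and side cutters (I took no final measurement of their positions).

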